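Set the order numbering machine to 47 and print the ticket

TASK

Set the numbering machine on the flower shop's order desk to 47: the left-hand numeral already shows 4, so leave it alone and roll only the right-hand ribbed wheel, pressing it lightly from above with a fingertip, until the 7 stands centred in the window. Then press the round key at the front fully down, gently, to print the ticket and let it come back up; never print a wrong number, never press hard on the wheel or key, and leave everything else on the desk where it is.

Things in the scene. Friction and masses are not known exactly. Their poses are not given: they have to be found in the camera images.
- machine: Numbering machine: grey box fixed to the desk, 190 mm deep (x -110 to +80 mm), 180 wide (y), flat deck 86 mm high. Origin on the desk under the window's middle; x points away from the user, y to the user's left, z up. On the deck: black window hood in the middle (80 x 72 mm, top near 110 mm), a dark ribbed rubber wheel on either side (+y, -y) of it, a round key in front (-x).
- window (a point): Middle of the number window, at the hood's top, 110 mm above the desk. Opening 26 mm (machine x) by 56 mm (y), facing up; the half round the right numeral may stand up to 10 mm higher or lower, with its wheel. Left numeral (+y, tens) and right numeral (-y, units) are 17 mm high, black on white drums of 36 mm radius, upright for a reader on the machine's -x side.
- right_wheel (a point): NOMINAL top of the right-hand ribbed wheel, 66 mm to -y of the window, 106 mm above the desk, a point of the housing. Wheel radius 40 mm, width 26 mm, axle along machine y, top about 20 mm over the deck. It rides on springs in a loose module with the right half of the hood: its true top is anywhere within 10 mm above or below this point, so feel for it. Pressed, it sinks 1 mm per 2.5 N, 9 mm at most.
- ones (a joint): Angle of the right-hand wheel with its units drum, rad. Numeral n is centred at n x 0.6283 (7 at 4.398); grows as the wheel's top is dragged to machine +x, away from the user. Stops at -0.2 and 5.85. A brake (1.8 N at the rim) holds it where it is left: a fingertip needs some 4 N or more of push to drag it without slipping, and must stay under 12 N.
- tens (a joint): Angle of the left-hand wheel and its tens drum, made like the right-hand one; 4 stands in the window at about 2.51. To be left alone.
- key_top (a point): Centre of the top of the round black print key (36 mm across), 118 mm above the desk when up, 80 mm in front (-x) of the window. It goes straight down 12 mm to a hard stop, against a spring: 3.6 N starts it, 10.8 N takes it to the stop; it prints from 8.5 mm down, at 8.7 N. Keep under 30 N; it springs back by itself.
- key (a joint): How far the print key is pressed down, m: 0 up, 0.012 at the stop.
- tape: Roll of clear tape lying flat, 64 mm across, 20 mm high, beside the machine's left; origin under its centre. Leave alone.
- marker: Marker pen lying beside the machine's right side, 115 mm long, 20 mm high; origin under its middle. Leave alone.
- mug: Blue mug, 84 mm across, 95 mm high; origin under its centre. Leave alone.
- spray: Clear spray bottle, 44 mm across, 140 mm high; origin under its centre. Leave alone.
- lion: Small lion figure, 50 x 38 mm, 82 mm high; origin under its centre. Leave alone.
- calculator: Desk calculator, 130 x 80 x 19 mm; origin under its centre. Leave alone.
- mouse: Black computer mouse, 100 x 60 x 30 mm; origin under its centre. Leave alone.

How it is judged:
On the way, in this order (a step that is already met when the one before it is completed fails the run):
1. the 7 stands centred in the window (within 0.12 rad) (value of joint ones between 4.278 and 4.518 rad), for 0.3 s.
2. the print key is pressed down at least 8.5 mm with 47 in the window (all of step 1 and value of joint key above 0.0085 m), for 0.1 s.
At the end, for the whole second after the job is handed in: The 7 stands centred in the right half of the window (units drum within 0.12 rad of 4.398), the 4 still in the left half (tens drum within 2.38 to 2.64 rad), and the print key is back up (less than 2 mm down) after having been pressed down (all of step 1 and value of joint key below 0.002 m and value of joint tens between 2.38 and 2.64 rad); the robot touches nothing.
It fails at once if the right-hand wheel is pressed with more than 12 N (contact force between any of the fingers, the arm and ones above 12 N).
It fails at once if the print key is pressed with more than 30 N (contact force between any of the fingers, the arm and key above 30 N).
It fails at once if the key goes down more than 3 mm while the 7 is not centred (a wrong print) ((value of joint ones below 4.278 rad or value of joint ones above 4.518 rad) and value of joint key above 0.003 m).
It fails at once if the left-hand drum is turned off its 4 (value of joint tens below 2.38 rad or value of joint tens above 2.64 rad).
It fails at once if something else on the desk is moved by more than 3 cm (distance of any of tape, marker, mug, spray, lion, calculator, mouse from where it was at the start of the episode above 0.03 m).
It also fails if it takes over 64 s, if anything falls off the work surface, if the arm or the gripper's body presses on something with over 40 N, if the wrist force passes 120 N, or if a joint passes its speed limit or range.

ROBOT

A 6-joint arm with a two-finger parallel gripper is mounted at the origin on the work surface. World frame = base frame: x ahead of the robot, y to its left, z up, the work surface at z = 0. Lengths are in m, angles in rad, forces in N, time in s.
With the tool pointing down it reaches from about 0.35 to 0.975 m from the base axis. Payload 4.9 kg.
Tool frame: the origin (TCP) lies at the very end of the fingers, on their centre line; the grasp point (between the pads) lies behind it (manip.pinch_z is the y of the grasp point in the tool frame, in m); y points along the fingers, x is the direction in which the jaws open and shut, and the axes are right-handed (so a half turn about y gives the same grasp; the last joint's range is limited). The gripper opens to 85 mm and grips with 20 to 120 N. Pads are 22 mm wide; open, the fingers measure 114 mm over their backs; the gripper's body (76 mm by 85 mm) begins 54 mm behind the grasp point. The pads swing forward as they close: fully open they stand 13 mm farther back than shut.
Start: joints at [-1.466, 0.053, 1.613, -0, 1.476, -0.119], TCP at [0.139, -0.609, 0.231] pointing down, gripper open.
Joint ranges: [-3.01, 3.01], [-1.01, 2.22], [0.06, 2.58], [-1.02, 4.17], [0.09, 2.62], [-3.14, 3.14]. Speed limits (rad/s): [2.57, 2.57, 3.14, 3.14, 3.14, 3.14].

INTERFACE

Orientations are given as a unit quaternion [w, x, y, z].
In Python, from plant import manip gives the robot as it stands.
- The arm moves only by the tool drive_tool, never from a script. Its argument "motion" is a list of rows, each a list of 3 entries, a list of its own where there are three numbers: the shift along the tool's x, y, z in units of 25 mm (1.0 is 25 mm), then the turn, a rotation vector about the tool's x, y, z in units of 5 degrees (1.0 is 5 degrees), then the closure, from -1 (fully open) to 1 (shut). A call has 1 to 12 rows; each row shifts and turns the commanded pose from where the row before left it, along the tool's axes as they then stand; what a row does not reach is not made up. A row lasts 1/10 s, in which the tool goes at most 50 mm and 8.59 degrees, less where a joint would pass 70% of its speed; a pose out of reach is approached as far as the arm can. A call is refused whole if a number of a shift passes 1 or a number of a turn 1, either way. A call with a gripper value outside its range is refused whole. The fingers move at their own pace and stop on an object; the grip force is fixed at half the most. Time passes only in rows, so rows that do not move let the fingers close. It gives the time, the measured TCP pose, the force and the opening at its end, in the units of the state.
- manip.state(): the state, without advancing time (a new reading comes with each control period).
- manip.grab_frame(name): name is "side" or "top"; returns a dict with "img" (420x560x3 uint8, blue, green, red), "range_z" (420x560 float32, m along the optical axis (not along the pixel's ray), 0 where there is no reading), "camera_matrix" (3x3 intrinsics, pixels), "k1" (the pictures are not rectified: a ray, as slopes to the right and down, at radius r is drawn at 1 + k1 r^2 times it, then the intrinsics apply), "world_from_camera" (4x4, takes a point from camera to world coordinates). Camera axes: x right, y down, z forward; pixel columns grow to the right and rows downward; lengths in m; the calibration is good to about 2 mm. A picture is of the moment at which its call begins.
- manip.job_done(): hands the job in, once; it reports no verdict.
The state is a dict: "time": time; "joint_pos": joint angles; "joint_vel": joint speeds; "joint_efforts": joint torques, N m; "tool_pos": TCP position; "tool_rot": TCP orientation; "contact_force": force on the tool from outside, world axes, zero at the start; "ft_torque": the same for the moment, N m; "gripper_width": opening from 0.0 (shut) to 1.0 (fully open).
Only numpy, scipy, OpenCV 4.12 (cv2) and the standard library are available. Lean on these libraries where they do the work, as an engineer would, in place of code of your own. Each camera call takes 0.05 s, during which the arm holds its last target. There are 200 camera calls.

## Working session

There is one attempt and no reset: what is moved stays moved. The work goes in short steps, Python scripts to look and compute and a tool call to move; the robot and the scene stay as the last step left them, time stands still between calls to the robot, and variables do not carry over. Pictures are saved under pics/ and viewed, about 8 in all and at most 12, crops included, and the job is handed in when it is done.

Besides the shell and the picture viewer there is one more tool, called after ">>>" by a JSON object that holds its "api" and its "payload". drive_tool: Moves the arm, as the interface text tells. Its arguments: {"type":"object","properties":{"motion":{"type":"array","items":{"type":"array"}}},"required":["motion"]}

```bash
mkdir -p pics
cat > h.py <<'E'
import numpy as np, cv2
from plant import manip
def grab(n):
    f=manip.grab_frame(n); return f
def cloud(f):
    K=np.array(f["camera_matrix"]);k=f["k1"];h,w=f["range_z"].shape
    u,v=np.meshgrid(np.arange(w),np.arange(h))
    p=cv2.undistortPoints(np.stack([u,v],-1).reshape(-1,1,2).astype(np.float64),K,np.array([k,0,0,0,0.])).reshape(h,w,2)
    z=f["range_z"];P=np.dstack([p[...,0]*z,p[...,1]*z,z,np.ones_like(z)])
    W=P@np.array(f["world_from_camera"]).T
    return W[...,:3]
def proj(f,p):
    T=np.linalg.inv(np.array(f["world_from_camera"]))
    c=T[:3,:3]@np.array(p)+T[:3,3]
    return cv2.projectPoints(c.reshape(1,1,3),np.zeros(3),np.zeros(3),np.array(f["camera_matrix"]),np.array([f["k1"],0,0,0,0.]))[0].ravel()
E
python3 - <<'E'
from h import *
import pickle
for n in("top","side"):
    f=grab(n);pickle.dump(f,open(n+"0.pkl","wb"));cv2.imwrite(f"pics/{n}0.png",f["img"])
    print(n,np.round(f["world_from_camera"],3).tolist(),np.round(f["camera_matrix"],1).tolist(),f["k1"])
print(manip.state(),manip.pinch_z)
E
```

```text
top [[-0.004, -0.99, 0.141, 0.32], [-0.999, 0.008, 0.032, -0.031], [-0.032, -0.141, -0.989, 1.304], [0.0, 0.0, 0.0, 1.0]] [[523.1, 0.0, 278.1], [0.0, 523.1, 210.1], [0.0, 0.0, 1.0]] -0.17598161356893516
side [[-0.714, -0.547, 0.438, -0.047], [-0.701, 0.56, -0.442, 0.502], [-0.004, -0.623, -0.783, 1.006], [0.0, 0.0, 0.0, 1.0]] [[435.9, 0.0, 277.9], [0.0, 435.9, 201.0], [0.0, 0.0, 1.0]] -0.1337330743013547
{'time': 0.1, 'joint_pos': array([-1.46599547e+00,  5.33126167e-02,  1.61416678e+00,  5.87818979e-06,
        1.47600758e+00, -1.18998306e-01]), 'joint_vel': array([-4.13128911e-04, -8.16088784e-04, -4.87897705e-03,  1.47087752e-06,
       -1.95582038e-04, -7.42523378e-04]), 'joint_efforts': array([ 1.20056859e-03, -3.94898629e+01, -3.71368396e+01, -5.49544393e-05,
        3.86835527e-03,  3.10778475e-06]), 'tool_pos': array([ 0.13865278, -0.60884189,  0.23016643]), 'tool_rot': array([ 0.553184  , -0.55222723,  0.44150848, -0.44057101]), 'contact_force': array([ 0.48741869,  0.70795085, -0.43697757]), 'ft_torque': array([-0.00601439, -0.06661141,  0.01306018]), 'gripper_width': 1.000133087777086} -0.0187
```

```bash
ls
```

```text
h.py
pics
side0.pkl
top0.pkl
```

View pics/top0.png

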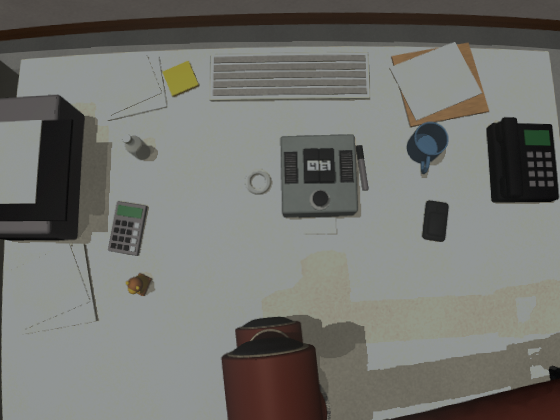

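View pics/side0.png

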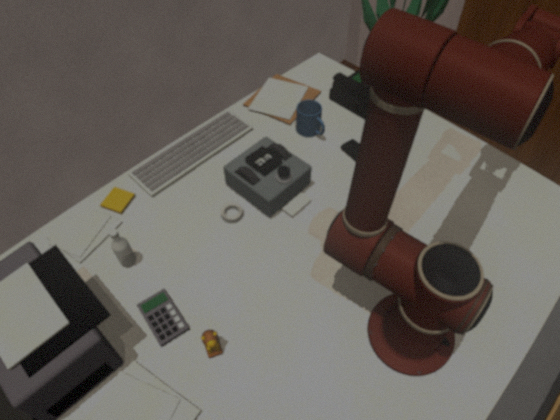

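Top view: the machine is centred near (318,175), with the window at (320,166), the right wheel at (346,166) and the key at (320,198). Next I'll measure its pose from the depth data and zoom in on the window.

Run:
```python
from h import *
import pickle
f=pickle.load(open("top0.pkl","rb"));W=cloud(f)
cv2.imwrite("pics/crop.png",cv2.resize(f["img"][125:225,270:370],None,fx=6,fy=6,interpolation=cv2.INTER_CUBIC))
sub=np.zeros(W.shape[:2],bool);sub[120:230,265:375]=1
Z=W[...,2]
deck=sub&(Z>.075)&(Z<.096)
print("deck z",np.median(Z[deck]),deck.sum())
m=sub&(Z>.075)&(Z<.14)
m=cv2.morphologyEx(m.astype(np.uint8),cv2.MORPH_OPEN,np.ones((3,3)))>0
def rect(mask):
    r=cv2.minAreaRect((W[mask][:,:2]*1000).astype(np.float32)); return r
print("box",rect(m))
hi=sub&(Z>.1)
n,l,s,c=cv2.connectedComponentsWithStats(hi.astype(np.uint8))
for i in range(1,n):
    if s[i,4]>20:
        k=l==i; print(s[i],W[k].mean(0).round(4),np.percentile(Z[k],[5,50,95]).round(4),rect(k))
g=f["img"].mean(2);w=sub&(g>130)&(Z>.09)&(Z<.13)
print("white",w.sum(),W[w].mean(0),rect(w) if w.sum()>3 else 0)
for v in range(135,222,4): print(v,(Z[v,276:362:4]*1000).astype(int))
```

```text
deck z 0.0858454612589663 4187
box ((583.2979736328125, -88.76780700683594), (191.9441375732422, 178.7113800048828), 1.0797158479690552)
[304 148  31  35 883] [ 0.5953 -0.0871  0.1142] [0.1009 0.1076 0.1124] ((479.2843322753906, -80.25366973876953), (74.3748779296875, 324.4052734375), 85.76852416992188)
[286 157  11  20 179] [ 0.5959 -0.0237  0.1042] [0.1006 0.104  0.1085] ((595.6394653320312, -23.61194610595703), (23.621910095214844, 45.77330017089844), 89.63670349121094)
[341 157  11  17 132] [ 0.5968 -0.1525  0.1123] [0.1005 0.1029 0.1071] ((465.7154541015625, -103.45864868164062), (32.403343200683594, 323.19622802734375), 69.30680847167969)
[313 191  16  16 199] [ 0.5156 -0.09    0.1228] [0.112  0.1173 0.1212] ((430.2329406738281, -56.097450256347656), (34.908206939697266, 222.7788848876953), 68.33676147460938)
white 101 [ 0.59905871 -0.085004    0.10015307] ((599.0773315429688, -88.32566833496094), (21.15597152709961, 49.68559646606445), 0.025141915306448936)
135 [ 0 -4  0 -3  0 -1  0 -3 83 76 86 83 85 84 87 89 83 82 85 86 -5  2]
139 [ 1  0 88 87 84 85 85 84 85 82 85 83 88 81 86
[... 1127 characters left out ...]
  83  85  82  87  83  84  86  87  93 119  93  91  84  84  86  89
  87  83  81   1]
195 [  0   1  85  84  86  86  86  86  81  92 114 115 118  90  85  83  82  86
  84  86  86   2]
199 [ -1  -1  87  91  88  83  81  87  84  90 116 117 120 115  85  87  87  83
  82  85  86   0]
203 [  0   0  88  90  87  86  84  86  86  90 119 119 112  91  84  85  85  84
  82  84  83   0]
207 [ 5  1 87 87 85 83 86 84 85 85 93 90 90 89 89 83 85 85 89 90 82 -1]
211 [-1  5 80 87 89 86 83 79 85 81 87 84 83 85 79 81 83 86 87 79 83 -2]
215 [  -1    0   53   55   60 1303   50   49   46   44   45   38   39   39
   34   31   32   29   33   24    2    0]
219 [ 0  0  2  1  1  0  3 11 14 11  9  8 14 12 10 -2  2  0  0  2 -1 -3]
```

View pics/crop.png

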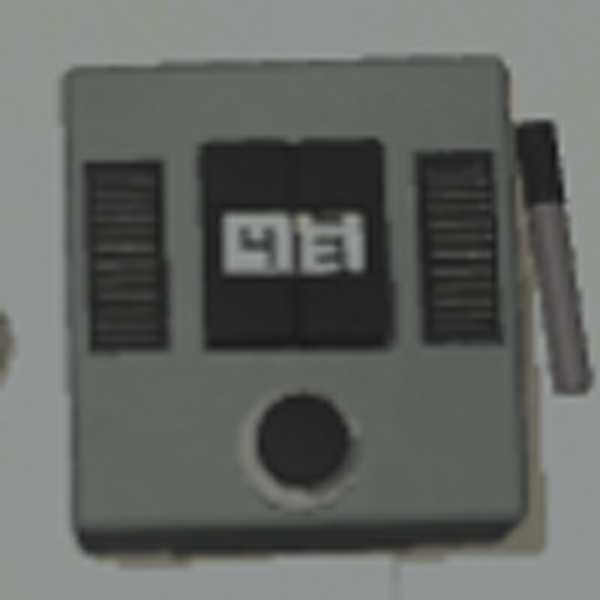

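The crop shows a 4 in the left half and an unclear numeral in the right half, possibly an 8 or a 3, not quite centred. I'll refine the pose and heights and enlarge the window.

Run:
```python
from h import *
import pickle
fs=[grab("top") for _ in range(6)]
f=dict(fs[0]);f["img"]=np.mean([a["img"].astype(float) for a in fs],0).astype(np.uint8)
R=np.array([a["range_z"] for a in fs]);R=np.where(R<=0,np.nan,R);f["range_z"]=np.nan_to_num(np.nanmedian(R,0))
pickle.dump(f,open("top1.pkl","wb"))
W=cloud(f);Z=W[...,2]
im=f["img"][155:177,302:340]; im=cv2.normalize(im,None,0,255,cv2.NORM_MINMAX)
cv2.imwrite("pics/win.png",cv2.resize(im,None,fx=16,fy=16,interpolation=cv2.INTER_CUBIC))
def med(v0,v1,u0,u1): return np.nanmedian(Z[v0:v1,u0:u1]).round(4)
print("hood L",med(150,158,306,317),med(173,181,306,317),"hood R",med(150,158,321,332),med(173,181,321,332))
sub=np.zeros(Z.shape,bool);sub[120:230,265:375]=1
def comp(lo,v0,v1,u0,u1):
    m=np.zeros_like(sub);m[v0:v1,u0:u1]=1;m&=(Z>lo)&(Z<.14)
    m=cv2.morphologyEx(m.astype(np.uint8),cv2.MORPH_OPEN,np.ones((3,3)))>0
    P=W[m];r=cv2.minAreaRect((P[:,:2]*1000).astype(np.float32));return m.sum(),np.median(P,0).round(4),r
print("key",comp(.105,188,210,308,332))
for n,u0,u1 in(("L",283,300),("R",337,355)):
    print(n,comp(.093,148,184,u0,u1))
    # top ridge: column-wise profile of z by x
    m=np.zeros_like(sub);m[148:186,u0+5:u1-6]=1;m&=(Z>.089)&(Z<.14)
    P=W[m];c=np.polyfit(P[:,0]-.595,P[:,2],2);print(" parab",c,"top x",.595-c[1]/2/c[0],"z",np.polyval(c,-c[1]/2/c[0]))
m=sub&(Z>.08)&(Z<.14);m=cv2.morphologyEx(m.astype(np.uint8),cv2.MORPH_OPEN,np.ones((5,5)))>0
print("box",cv2.minAreaRect((W[m][:,:2]*1000).astype(np.float32)))
P=W[m]
# edges by line fit
ys=[];xs=[]
for v in range(145,205,3):
    u=np.where(m[v])[0];ys.append((*W[v,u[0],:2],*W[v,u[-1],:2]))
ys=np.array(ys);print("left edge",np.polyfit(ys[:,0],ys[:,1],1),"right",np.polyfit(ys[:,2],ys[:,3],1), "mid y",(ys[:,1]+ys[:,3]).mean()/2)
```

```text
hood L 0.11 0.1097 hood R 0.1073 0.1072
key (np.int64(196), array([ 0.5169, -0.0898,  0.1175]), ((516.95556640625, -89.81385040283203), (32.350948333740234, 33.827369689941406), 89.6805191040039))
L (np.int64(267), array([ 0.5937, -0.0236,  0.1028]), ((596.0526733398438, -23.477046966552734), (23.76861572265625, 58.58721160888672), 89.45069885253906))
 parab [-14.22654801   0.05401733   0.10580717] top x 0.5968984694810252 z 0.10585844745911198
R (np.int64(234), array([ 0.5977, -0.1529,  0.101 ]), ((599.553466796875, -153.0620574951172), (26.11857795715332, 49.335384368896484), 89.94994354248047))
 parab [-13.99627593   0.12192198   0.10312561] top x 0.5993555151758685 z 0.10339112901202262
box ((583.4547119140625, -89.04959869384766), (190.36170959472656, 177.8638916015625), 0.9857606887817383)
left edge [ 0.01576123 -0.01036312] right [ 0.01248963 -0.1833468 ] mid y -0.08862935361325776
```

View pics/win.png

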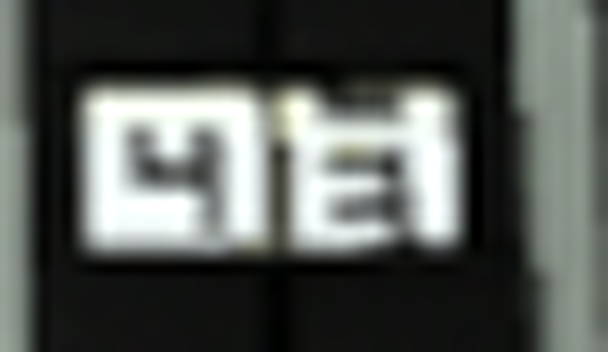

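The right drum shows a 3 sitting slightly low, with the foot of the 2 above it, so ones is about 1.75 rad. Reaching the 7 needs about 2.65 rad, or 105 mm of rim, in several strokes. Next is the tool frame.

```bash
cat >> h.py <<'E'
from scipy.spatial.transform import Rotation as R_
def tool(s=None):
    s=s or manip.state();q=s["tool_rot"];return np.array(s["tool_pos"]),R_.from_quat(np.r_[q[1:],q[0]]).as_matrix()
def units(target,s=None):
    p,R=tool(s);return R.T@(np.array(target)-p)/.025
E
python3 - <<'E'
from h import *
p,R=tool();print(p,"\n",R.round(3))
x=R[:,0];print("yaw of tool x deg",np.degrees(np.arctan2(x[1],x[0])))
print(units([.5,-.25,.2302]),units([.57,-.154,.2302]))
E
```

```text
[ 0.13869184 -0.60930993  0.23110901] 
 [[ 0.222 -0.     0.975]
 [-0.975  0.     0.222]
 [-0.    -1.     0.   ]]
yaw of tool x deg -77.17936554379224
[-10.80710814   0.04068269  17.28125041] [-13.9300558    0.04184482  20.86353969]
```

>>> {"api": "drive_tool", "payload": {"motion": [[[0,0,0],[0,0.8,0],1],[[0,0,0],[0,0.8,0],1],[[0,0,0],[0,0.78,0],1],[[-0.5,0,1],[0,0,0],1],[[-0.9,0,1],[0,0,0],1],[[-0.9,0,1],[0,0,0],1],[[-0.9,0,1],[0,0,0],1],[[-0.9,0,1],[0,0,0],1],[[-0.9,0,1],[0,0,0],1],[[-0.9,0,1],[0,0,0],1],[[-0.9,0,1],[0,0,0],1],[[-0.9,0,1],[0,0,0],1]]}}

```text
time: 1.6
tool_pos: [0.3615, -0.4123, 0.2315]
tool_rot: [-0.504, 0.504, -0.496, 0.496]
contact_force: [0.6, -0.6, 0.0]
gripper_width: 0.002
```

Run:
```python
from h import *
s=manip.state();p,R=tool(s);print(s["time"],p,"\n",R.round(3),s["contact_force"],s["gripper_width"])
print(units([.585,-.154,.13]))
```

```text
1.6 [ 0.36146024 -0.41225503  0.23147022] 
 [[ 0.016  0.     1.   ]
 [-1.    -0.     0.016]
 [ 0.    -1.     0.   ]] [ 6.41347635e-01 -6.45112352e-01  5.02172448e-04] 0.0016304512388224453
[-10.1871857    4.05781065   9.10463859]
```

>>> {"api": "drive_tool", "payload": {"motion": [[[-1,0,1],[0,0,0],1],[[-1,0,1],[0,0,0],1],[[-1,0,1],[0,0,0],1],[[-1,0,1],[0,0,0],1],[[-1,0,1],[0,0,0],1],[[-1,0,1],[0,0,0],1],[[-1,0.5,1],[0,0,0],1],[[-1,0.8,1],[0,0,0],1],[[-1,0.8,0.8],[0,0,0],1],[[-0.8,0.8,0],[0,0,0],1],[[0,0.6,0],[0,0,0],1],[[0,0,0],[0,0,0],1]]}}

```text
time: 2.8
tool_pos: [0.5749, -0.1641, 0.1408]
tool_rot: [-0.503, 0.505, -0.497, 0.494]
contact_force: [-0.4, 0.1, 0.2]
gripper_width: -0.002
```

Run:
```python
from h import *
s=manip.state();p,R=tool(s);print(s["time"],p,s["contact_force"])
print(units([.58,-.154,.108]))
f=grab("top");cv2.imwrite("pics/c1.png",cv2.resize(f["img"][110:230,270:390],None,fx=5,fy=5,interpolation=cv2.INTER_CUBIC))
```

```text
2.8 [ 0.57493867 -0.1641018   0.14081967] [-0.42812599  0.08022687  0.23341257]
[-0.39848068  1.31241183  0.21554409]
```

View pics/c1.png

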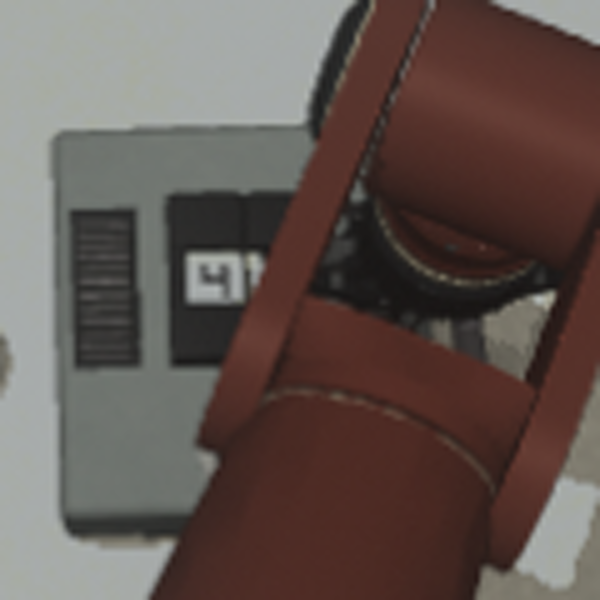

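The arm hides the wheel from the top camera, so I'll check the window after the strokes. Next I move above the near side of the wheel.

>>> {"api": "drive_tool", "payload": {"motion": [[[-0.4,0.6,0.2],[0,0,0],1],[[0,0.6,0],[0,0,0],1],[[0,0.1,0],[0,0,0],1],[[0,0,0],[0,0,0],1]]}}

```text
time: 3.25
tool_pos: [0.5807, -0.1547, 0.11]
tool_rot: [-0.504, 0.504, -0.497, 0.495]
contact_force: [-0.1, -0.3, 0.2]
gripper_width: 0.001
```

>>> {"api": "drive_tool", "payload": {"motion": [[[0,0.03,0],[0,0,0],1],[[0,0.03,0],[0,0,0],1],[[0,0.03,0],[0,0,0],1],[[0,0.03,0],[0,0,0],1],[[0,0,0],[0,0,0],1]]}}

```text
time: 3.75
tool_pos: [0.5815, -0.1547, 0.1084]
tool_rot: [0.504, -0.504, 0.496, -0.496]
contact_force: [-0.0, -0.7, -0.1]
gripper_width: -0.001
```

>>> {"api": "drive_tool", "payload": {"motion": [[[0,0,0],[0,0,0],1],[[0,0,0],[0,0,0],1],[[0,0,0],[0,0,0],1]]}}

```text
time: 4.05
tool_pos: [0.5815, -0.1547, 0.1084]
tool_rot: [0.504, -0.504, 0.496, -0.496]
contact_force: [-0.1, 0.6, -0.3]
gripper_width: 0.001
```

>>> {"api": "drive_tool", "payload": {"motion": [[[0,0,0],[0,0,0],1]]}}

```text
time: 4.15
tool_pos: [0.5815, -0.1547, 0.1083]
tool_rot: [0.504, -0.504, 0.496, -0.496]
contact_force: [0.1, 0.4, -0.4]
gripper_width: 0.005
```

>>> {"api": "drive_tool", "payload": {"motion": [[[0,0.03,0],[0,0,0],1],[[0,0.03,0],[0,0,0],1],[[0,0.03,0],[0,0,0],1],[[0,0,0],[0,0,0],1],[[0,0,0],[0,0,0],1]]}}

```text
time: 4.65
tool_pos: [0.5814, -0.1547, 0.106]
tool_rot: [-0.504, 0.504, -0.496, 0.496]
contact_force: [-0.3, 0.4, 0.7]
gripper_width: -0.003
```

>>> {"api": "drive_tool", "payload": {"motion": [[[0,0.03,0],[0,0,0],1],[[0,0.03,0],[0,0,0],1],[[0,0,0],[0,0,0],1],[[0,0,0],[0,0,0],1]]}}

```text
time: 5.05
tool_pos: [0.5814, -0.1547, 0.1045]
tool_rot: [-0.504, 0.504, -0.496, 0.496]
contact_force: [-0.0, 0.5, -0.0]
gripper_width: -0.001
```

>>> {"api": "drive_tool", "payload": {"motion": [[[0,0.03,0],[0,0,0],1],[[0,0.03,0],[0,0,0],1],[[0,0,0],[0,0,0],1],[[0,0,0],[0,0,0],1]]}}

```text
time: 5.45
tool_pos: [0.5814, -0.1547, 0.103]
tool_rot: [-0.504, 0.504, -0.496, 0.496]
contact_force: [0.1, -0.3, 0.3]
gripper_width: -0.004
```

>>> {"api": "drive_tool", "payload": {"motion": [[[0,0.03,0],[0,0,0],1],[[0,0.02,0],[0,0,0],1],[[0,0,0],[0,0,0],1],[[0,0,0],[0,0,0],1]]}}

```text
time: 5.85
tool_pos: [0.5816, -0.1547, 0.102]
tool_rot: [0.504, -0.504, 0.496, -0.496]
contact_force: [-0.7, -0.1, 0.6]
gripper_width: -0.007
```

>>> {"api": "drive_tool", "payload": {"motion": [[[0,0.03,0],[0,0,0],1],[[0,0.01,0],[0,0,0],1],[[0,0,0],[0,0,0],1],[[0,0,0],[0,0,0],1]]}}

```text
time: 6.25
tool_pos: [0.5816, -0.1548, 0.1011]
tool_rot: [0.504, -0.504, 0.496, -0.496]
contact_force: [-0.5, -0.1, 2.5]
gripper_width: 0.001
```

>>> {"api": "drive_tool", "payload": {"motion": [[[0,0.03,0],[0,0,0],1],[[0,0.01,0],[0,0,0],1],[[0,0,0],[0,0,0],1],[[0,0,0],[0,0,0],1]]}}

```text
time: 6.65
tool_pos: [0.5816, -0.1549, 0.1001]
tool_rot: [0.504, -0.504, 0.496, -0.496]
contact_force: [-0.8, -0.1, 4.7]
gripper_width: -0.002
```

>>> {"api": "drive_tool", "payload": {"motion": [[[0,0.02,0],[0,0,0],1],[[0,0,0.1],[0,0,0],1],[[0,0,0.1],[0,0,0],1],[[0,0,0.1],[0,0,0],1],[[0,0,0.1],[0,0,0],1]]}}

```text
time: 7.15
tool_pos: [0.5917, -0.1548, 0.1]
tool_rot: [-0.504, 0.504, -0.496, 0.496]
contact_force: [-1.8, 0.1, 6.7]
gripper_width: -0.001
```

>>> {"api": "drive_tool", "payload": {"motion": [[[0,0,0.1],[0,0,0],1],[[0,0,0.1],[0,0,0],1],[[0,0,0.1],[0,0,0],1],[[0,0,0.1],[0,0,0],1]]}}

```text
time: 7.55
tool_pos: [0.6017, -0.1546, 0.1]
tool_rot: [-0.504, 0.504, -0.496, 0.496]
contact_force: [-1.3, -0.4, 6.7]
gripper_width: -0.002
```

>>> {"api": "drive_tool", "payload": {"motion": [[[0,0,0.1],[0,0,0],1],[[0,0,0.1],[0,0,0],1],[[0,0,0.1],[0,0,0],1],[[0,0,0.1],[0,0,0],1]]}}

```text
time: 7.95
tool_pos: [0.6118, -0.1544, 0.0999]
tool_rot: [0.504, -0.504, 0.496, -0.496]
contact_force: [-1.0, -1.7, 5.3]
gripper_width: 0.001
```

>>> {"api": "drive_tool", "payload": {"motion": [[[0,0.01,0.1],[0,0,0],1],[[0,0.01,0.1],[0,0,0],1],[[0,0,0.1],[0,0,0],1],[[0,0,0],[0,0,0],1]]}}

```text
time: 8.35
tool_pos: [0.6192, -0.1541, 0.0987]
tool_rot: [0.504, -0.504, 0.496, -0.496]
contact_force: [0.2, -0.7, 4.3]
gripper_width: 0.0
```

>>> {"api": "drive_tool", "payload": {"motion": [[[0,-0.4,0],[0,0,0],1],[[0,-0.4,0],[0,0,0],1],[[0,0,-0.8],[0,0,0],1],[[0,0,-0.7],[0,0,0],1],[[0,0,0],[0,0,0],1],[[0,0,0],[0,0,0],1]]}}

```text
time: 8.95
tool_pos: [0.5815, -0.1547, 0.1191]
tool_rot: [0.504, -0.504, 0.496, -0.496]
contact_force: [0.0, 0.9, 0.2]
gripper_width: 0.0
```

Run:
```python
from h import *
for k in ("side",):
    fs=[grab(k) for _ in range(6)]
    im=np.mean([a["img"].astype(float) for a in fs],0)
    u,v=proj(fs[0],[.5985,-.089,.105]).round().astype(int);print(u,v)
    c=im[v-24:v+24,u-30:u+30];c=np.clip((c-20)*1.5,0,255).astype(np.uint8)
    cv2.imwrite("pics/s1.png",cv2.resize(c,None,fx=12,fy=12,interpolation=cv2.INTER_CUBIC))
s=manip.state();print(s["time"],s["tool_pos"],s["contact_force"])
```

```text
263 158
9.25 [ 0.58186078 -0.15469432  0.11881058] [-0.208896    0.56854383  0.56805771]
```

View pics/s1.png

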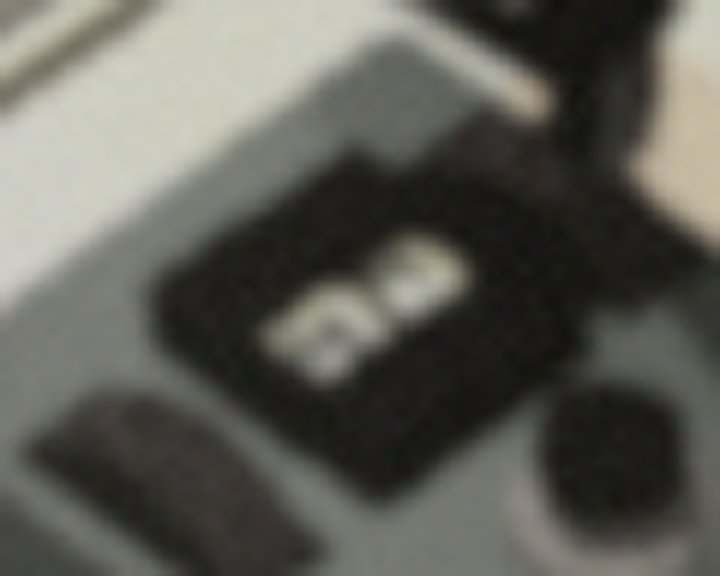

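The side view is too coarse to read the numeral (the digits are smudges at about (420,270) in the crop). I'll do a second identical stroke, then back off and read it from above.

>>> {"api": "drive_tool", "payload": {"motion": [[[0,0.3,0],[0,0,0],1],[[0,0.3,0],[0,0,0],1],[[0,0.04,0],[0,0,0],1],[[0,0.04,0],[0,0,0],1],[[0,0.04,0],[0,0,0],1],[[0,0.03,0],[0,0,0],1],[[0,0,0],[0,0,0],1],[[0,0,0],[0,0,0],1]]}}

```text
time: 10.05
tool_pos: [0.5815, -0.1546, 0.1004]
tool_rot: [0.504, -0.504, 0.496, -0.496]
contact_force: [-2.2, 0.7, 2.5]
gripper_width: -0.003
```

>>> {"api": "drive_tool", "payload": {"motion": [[[0,0.03,0],[0,0,0],1],[[0,0,0],[0,0,0],1],[[0,0,0.1],[0,0,0],1],[[0,0,0.1],[0,0,0],1],[[0,0,0.1],[0,0,0],1],[[0,0,0.1],[0,0,0],1]]}}

```text
time: 10.65
tool_pos: [0.5923, -0.1545, 0.1003]
tool_rot: [0.504, -0.504, 0.495, -0.496]
contact_force: [-0.7, 2.1, 6.6]
gripper_width: -0.001
```

>>> {"api": "drive_tool", "payload": {"motion": [[[0,0,0.1],[0,0,0],1],[[0,0,0.1],[0,0,0],1],[[0,0,0.1],[0,0,0],1],[[0,0,0.1],[0,0,0],1],[[0,0,0.1],[0,0,0],1],[[0,0,0.1],[0,0,0],1],[[0,0,0.1],[0,0,0],1]]}}

```text
time: 11.35
tool_pos: [0.6099, -0.1542, 0.1002]
tool_rot: [0.505, -0.503, 0.495, -0.497]
contact_force: [-1.7, 0.7, 6.2]
gripper_width: 0.0
```

>>> {"api": "drive_tool", "payload": {"motion": [[[0,0.01,0.1],[0,0,0],1],[[0,0.01,0.1],[0,0,0],1],[[0,0,0.1],[0,0,0],1],[[0,0,0.1],[0,0,0],1],[[0,0,0],[0,0,0],1]]}}

```text
time: 11.85
tool_pos: [0.6194, -0.1541, 0.0987]
tool_rot: [0.504, -0.504, 0.496, -0.496]
contact_force: [0.2, 1.5, 3.8]
gripper_width: 0.001
```

>>> {"api": "drive_tool", "payload": {"motion": [[[0,-0.5,0],[0,0,0],1],[[0,-1,0],[0,0,0],1],[[0.5,-0.5,0],[0,0,0],1],[[1,0,-0.5],[0,0,0],1],[[1,0,-0.5],[0,0,0],1],[[1,0,-0.5],[0,0,0],1],[[1,0,-0.5],[0,0,0],1],[[1,0,0],[0,0,0],1],[[1,0,0],[0,0,0],1],[[0.5,0,0],[0,0,0],1],[[0,0,0],[0,0,0],1],[[0,0,0],[0,0,0],1]]}}

```text
time: 13.05
tool_pos: [0.5716, -0.3297, 0.1486]
tool_rot: [0.504, -0.504, 0.496, -0.496]
contact_force: [0.6, 0.1, 1.5]
gripper_width: 0.001
```

```bash
cat >> h.py <<'E'
def win(name,n=8):
    fs=[grab("top") for _ in range(n)]
    im=np.mean([a["img"].astype(float) for a in fs],0)[155:177,302:340]
    im=cv2.normalize(im,None,0,255,cv2.NORM_MINMAX).astype(np.uint8)
    big=cv2.resize(im,None,fx=16,fy=16,interpolation=cv2.INTER_CUBIC);cv2.imwrite(name,big)
    s=manip.state();print(s["time"],s["tool_pos"],s["contact_force"])
E
python3 -c 'from h import *;win("pics/w2.png")'
```

```text
13.45 [ 0.57191509 -0.32934477  0.14887192] [-0.29050434  0.53658366 -0.52493516]
```

View pics/w2.png

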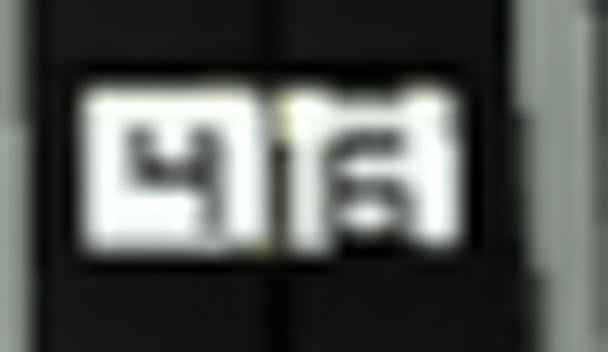

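It now reads 46: a closed-loop 6 at about (372,190), roughly 8 px lower than the 4, or about 0.05 rad short of centre. The 7 needs about 27 mm more at the rim.

>>> {"api": "drive_tool", "payload": {"motion": [[[-1,0,0],[0,0,0],1],[[-1,0,0],[0,0,0],1],[[-1,0,0],[0,0,0],1],[[-1,0,0.2],[0,0,0],1],[[-1,0,0.4],[0,0,0],1],[[-1,0,0.02],[0,0,0],1],[[-1,0,0],[0,0,0],1],[[0,0.6,0],[0,0,0],1],[[0,0.6,0],[0,0,0],1],[[0,0.4,0],[0,0,0],1],[[0,0.15,0],[0,0,0],1],[[0,0,0],[0,0,0],1]]}}

```text
time: 14.65
tool_pos: [0.5836, -0.1551, 0.1036]
tool_rot: [-0.503, 0.504, -0.497, 0.495]
contact_force: [0.3, 0.4, -0.2]
gripper_width: 0.0
```

>>> {"api": "drive_tool", "payload": {"motion": [[[0,0.05,0],[0,0,0],1],[[0,0.05,0],[0,0,0],1],[[0,0.05,0],[0,0,0],1],[[0,0.04,0],[0,0,0],1],[[0,0,0],[0,0,0],1],[[0,0,0],[0,0,0],1]]}}

```text
time: 15.25
tool_pos: [0.585, -0.1552, 0.1012]
tool_rot: [0.504, -0.504, 0.495, -0.497]
contact_force: [-0.1, -1.7, 3.0]
gripper_width: -0.0
```

>>> {"api": "drive_tool", "payload": {"motion": [[[0,0.03,0],[0,0,0],1],[[0,0.02,0],[0,0,0],1],[[0,0,0],[0,0,0],1],[[0,0,0],[0,0,0],1]]}}

```text
time: 15.65
tool_pos: [0.5851, -0.1552, 0.1001]
tool_rot: [0.504, -0.504, 0.495, -0.497]
contact_force: [1.0, -2.3, 5.0]
gripper_width: 0.001
```

>>> {"api": "drive_tool", "payload": {"motion": [[[0,0,0.1],[0,0,0],1],[[0,0,0.1],[0,0,0],1],[[0,0,0.1],[0,0,0],1],[[0,0,0.1],[0,0,0],1],[[0,0,0.1],[0,0,0],1],[[0,0,0.1],[0,0,0],1]]}}

```text
time: 16.25
tool_pos: [0.5998, -0.155, 0.1001]
tool_rot: [-0.504, 0.504, -0.495, 0.496]
contact_force: [-2.4, -2.1, 6.5]
gripper_width: -0.004
```

>>> {"api": "drive_tool", "payload": {"motion": [[[0,0,0.1],[0,0,0],1],[[0,0,0.1],[0,0,0],1],[[0,0,0.1],[0,0,0],1],[[0,0,0.1],[0,0,0],1],[[0,0,0.1],[0,0,0],1],[[0,0,0.04],[0,0,0],1],[[0,0,0],[0,0,0],1],[[0,0,0],[0,0,0],1]]}}

```text
time: 17.05
tool_pos: [0.6135, -0.1546, 0.0998]
tool_rot: [0.504, -0.504, 0.495, -0.496]
contact_force: [-0.5, -2.3, 5.1]
gripper_width: -0.0
```

Lift straight up, retreat, and read the window.

>>> {"api": "drive_tool", "payload": {"motion": [[[0,-0.5,0],[0,0,0],1],[[0,-1,0],[0,0,0],1],[[0.5,-0.5,0],[0,0,0],1],[[1,0,-0.5],[0,0,0],1],[[1,0,-0.5],[0,0,0],1],[[1,0,-0.5],[0,0,0],1],[[1,0,-0.5],[0,0,0],1],[[1,0,0],[0,0,0],1],[[1,0,0],[0,0,0],1],[[0.5,0,0],[0,0,0],1],[[0,0,0],[0,0,0],1],[[0,0,0],[0,0,0],1]]}}

```text
time: 18.25
tool_pos: [0.5656, -0.3295, 0.1487]
tool_rot: [0.504, -0.504, 0.496, -0.496]
contact_force: [0.2, 1.0, -0.3]
gripper_width: 0.001
```

```bash
python3 -c 'from h import *;win("pics/w3.png")'
```

```text
18.65 [ 0.56591734 -0.32946588  0.14916056] [ 0.2984966   0.73133216 -0.01489868]
```

View pics/w3.png

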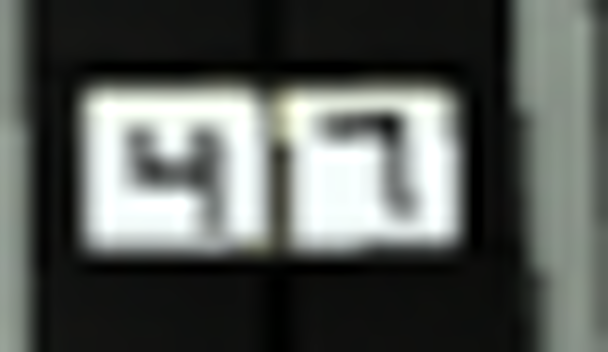

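It reads 47: the 7 spans about rows 110–222 and the 4 about rows 122–240. The 7 looks slightly high, so I'll measure both by casting rays onto the drum tops.

Run:
```python
from h import *
big=cv2.imread("pics/w3.png",0).astype(float);f=grab("top")
K=np.array(f["camera_matrix"]);T=np.array(f["world_from_camera"])
def onto(bu,bv,z):
    u=302+(bu+.5)/16-.5;v=155+(bv+.5)/16-.5
    x=cv2.undistortPoints(np.array([[[u,v]]]),K,np.array([f["k1"],0,0,0,0.])).ravel()
    d=T[:3,:3]@np.r_[x,1];c=T[:3,3];return (c+d*(z-c[2])/d[2])
def cross(col0,col1,r0,r1,thr=150):
    p=big[r0:r1,col0:col1].min(1);i=np.where(p<thr)[0];return r0+i[0],r0+i[-1]
for n,c0,c1,z,r1 in(("4",110,235,.102,249),("7",310,425,.0986,236)):
    for thr in (110,140,170):
        a,b=cross(c0,c1,100 if n=="7" else 105,r1,thr)
        xa,xb=onto((c0+c1)/2,a,z-.001),onto((c0+c1)/2,b,z-.001)
        print(n,thr,a,b,"x",xa[0].round(4),xb[0].round(4),"mid",((xa+xb)/2).round(4),"h",(xa-xb)[0].round(4))
print("7 col",big[95:250:5,380:420].min(1).astype(int));print("4 col",big[95:255:5,195:225].min(1).astype(int))
```

```text
4 110 138 190 x 0.6032 0.5953 mid [ 0.5992 -0.0738  0.101 ] h 0.0078
4 140 132 248 x 0.6041 0.5866 mid [ 0.5953 -0.0737  0.101 ] h 0.0175
4 170 128 248 x 0.6047 0.5866 mid [ 0.5956 -0.0737  0.101 ] h 0.0181
7 110 114 149 x 0.6073 0.602 mid [ 0.6047 -0.1027  0.0976] h 0.0053
7 140 112 208 x 0.6076 0.5931 mid [ 0.6004 -0.1027  0.0976] h 0.0145
7 170 109 215 x 0.6081 0.5921 mid [ 0.6001 -0.1026  0.0976] h 0.016
7 col [190 220 208 154  84  33  20  33  54  73  93 111 121 122 119 120 119 119
 120 116 113 118 129 145 165 191 216 223 191 149 103]
4 col [193 229 252 254 246 219 186 151 120 102 101 100  92  83  73  65  62  70
  91 109 118 123 124 124 127 134 142 149 155 161 146 111]
```

Run:
```python
from h import *
import pickle
f=pickle.load(open("top1.pkl","rb"));K=np.array(f["camera_matrix"]);T=np.array(f["world_from_camera"])
def ray(bu,bv):
    u=302+(bu+.5)/16-.5;v=155+(bv+.5)/16-.5
    x=cv2.undistortPoints(np.array([[[u,v]]]),K,np.array([f["k1"],0,0,0,0.])).ravel()
    return T[:3,3],T[:3,:3]@np.r_[x,1]
def ang(bu,bv,x0,zt):
    c,d=ray(bu,bv);zc=zt-.036;a=d[0]**2+d[2]**2;o=np.array([c[0]-x0,c[2]-zc]);e=np.array([d[0],d[2]])
    b=o@e;t=(-b-np.sqrt(b*b-a*(o@o-.036**2)))/a;q=o+t*e;return np.arctan2(q[0],q[1])
x0=.5982
def edges(file,c0,c1,lab,zt):
    g=cv2.imread(file,0).astype(float)[:,c0:c1]
    p=np.sort(g,1)[:,:max(8,(c1-c0)//3)].mean(1)   # dark strokes
    hi=np.percentile(p[90:245],95);thr=.5*(hi+50)
    s=p>thr;tr=[i for i in range(75,262) if s[i]!=s[i-1]]
    print(lab,int(thr),[(i,'w' if s[i] else 'd',round(float(ang((c0+c1)/2,i,x0,zt)),3)) for i in tr])
for fl in("win","w2","w3"):
    edges(f"pics/{fl}.png",325,400,fl+" bars",.0986)
    edges(f"pics/{fl}.png",395,425,fl+" rightcol",.0986)
    edges(f"pics/{fl}.png",440,452,fl+" blankR",.0986)
edges("pics/w3.png",125,150,"4 left",.102);edges("pics/w3.png",195,225,"4 right",.102);edges("pics/w3.png",90,110,"blankL",.102)
for bv in(82,252):
    c,d=ray(170,bv);print("edge L",bv,(c+d*(.11-c[2])/d[2])[0]);c,d=ray(400,bv);print("edge R",bv,(c+d*(.107-c[2])/d[2])[0])
```

```text
win bars 137 [(118, 'w', 0.24), (152, 'd', 0.089), (181, 'w', -0.034), (188, 'd', -0.063), (223, 'w', -0.206), (238, 'd', -0.268)]
win rightcol 139 [(103, 'w', 0.308), (156, 'd', 0.07)]
win blankR 136 [(99, 'w', 0.326), (240, 'd', -0.279)]
w2 bars 133 [(102, 'w', 0.315), (131, 'd', 0.181), (165, 'w', 0.034), (172, 'd', 0.004)]
w2 rightcol 140 [(99, 'w', 0.328), (140, 'd', 0.139), (144, 'w', 0.122), (185, 'd', -0.052)]
w2 blankR 135 [(99, 'w', 0.326), (240, 'd', -0.279)]
w3 bars 138 [(91, 'w', 0.369), (112, 'd', 0.268), (149, 'w', 0.102), (242, 'd', -0.284)]
w3 rightcol 136 [(89, 'w', 0.377), (116, 'd', 0.247), (155, 'w', 0.074), (165, 'd', 0.032), (207, 'w', -0.143), (243, 'd', -0.29)]
w3 blankR 135 [(99, 'w', 0.326), (240, 'd', -0.279)]
4 left 151 [(91, 'w', 0.352), (131, 'd', 0.166), (186, 'w', -0.068), (247, 'd', -0.317)]
4 right 151 [(91, 'w', 0.349), (131, 'd', 0.163), (230, 'w', -0.25), (245, 'd', -0.312)]
blankL 134 [(92, 'w', 0.349), (245, 'd', -0.307)]
edge L 82 0.6094556299407726
edge R 82 0.6098840864306949
edge L 252 0.5840156155133318
edge R 252 0.5843843517878686
```

By ray casting onto the drum, the 7 is about +0.05 rad past centre from its own edges, and about 0.09 rad high relative to the 4. That is within tolerance but thin, so I'll roll it back about 2.5 mm.

>>> {"api": "drive_tool", "payload": {"motion": [[[-1,0,0],[0,0,0],1],[[-1,0,0],[0,0,0],1],[[-1,0,0],[0,0,0],1],[[-1,0,0.5],[0,0,0],1],[[-1,0,0.5],[0,0,0],1],[[-1,0,0.5],[0,0,0],1],[[-1,0,0],[0,0,0],1],[[0,0.6,0],[0,0,0],1],[[0,0.6,0],[0,0,0],1],[[0,0.4,0],[0,0,0],1],[[0,0.1,0],[0,0,0],1],[[0,0,0],[0,0,0],1]]}}

```text
time: 19.9
tool_pos: [0.5997, -0.155, 0.1053]
tool_rot: [-0.503, 0.504, -0.497, 0.496]
contact_force: [-0.0, -1.6, 0.6]
gripper_width: -0.003
```

>>> {"api": "drive_tool", "payload": {"motion": [[[0,0.05,0],[0,0,0],1],[[0,0.05,0],[0,0,0],1],[[0,0.05,0],[0,0,0],1],[[0,0.04,0],[0,0,0],1],[[0,0.04,0],[0,0,0],1],[[0,0,0],[0,0,0],1],[[0,0,0],[0,0,0],1]]}}

```text
time: 20.6
tool_pos: [0.6008, -0.1547, 0.1015]
tool_rot: [0.504, -0.504, 0.496, -0.496]
contact_force: [-1.4, -1.9, 4.2]
gripper_width: 0.003
```

>>> {"api": "drive_tool", "payload": {"motion": [[[0,0.04,0],[0,0,0],1],[[0,0,0],[0,0,0],1],[[0,0,-0.03],[0,0,0],1],[[0,0,-0.03],[0,0,0],1],[[0,0,-0.04],[0,0,0],1],[[0,0,0],[0,0,0],1],[[0,0,0],[0,0,0],1]]}}

```text
time: 21.3
tool_pos: [0.5987, -0.1548, 0.1006]
tool_rot: [0.504, -0.504, 0.495, -0.497]
contact_force: [1.3, -0.9, 4.5]
gripper_width: 0.0
```

>>> {"api": "drive_tool", "payload": {"motion": [[[0,-0.3,0],[0,0,0],1],[[0,-1,0],[0,0,0],1],[[0.5,-0.5,0],[0,0,0],1],[[1,0,-0.5],[0,0,0],1],[[1,0,-0.5],[0,0,0],1],[[1,0,-0.5],[0,0,0],1],[[1,0,0],[0,0,0],1],[[1,0,0],[0,0,0],1],[[1,0,0],[0,0,0],1],[[0.5,0,0],[0,0,0],1],[[0,0,0],[0,0,0],1],[[0,0,0],[0,0,0],1]]}}

```text
time: 22.5
tool_pos: [0.5629, -0.3295, 0.1443]
tool_rot: [0.504, -0.504, 0.497, -0.495]
contact_force: [-0.5, -0.5, -0.6]
gripper_width: -0.0
```

Run:
```python
from h import *
win("pics/w4.png")
g=[cv2.imread(f"pics/w{i}.png",0).astype(float) for i in(3,4)]
for nm,c0,c1 in(("7bar",325,400),("4L",125,150)):
    for q in g:
        p=np.sort(q[:,c0:c1],1)[:,:max(8,(c1-c0)//3)].mean(1);s=p>140
        print(nm,[(i,bool(s[i])) for i in range(75,262) if s[i]!=s[i-1]])
p,R=tool();print(p,"units to above key",units([.5172,-.0895,.15]))
```

```text
22.9 [ 0.56340574 -0.32953281  0.14492432] [ 0.15652906  0.76642553 -0.93114386]
7bar [(91, True), (112, False), (149, True), (242, False)]
7bar [(97, True), (127, False), (164, True), (239, False)]
4L [(90, True), (133, False), (184, True), (248, False)]
4L [(90, True), (133, False), (184, True), (248, False)]
[ 0.56340574 -0.32953281  0.14492432] units to above key [-9.6310143  -0.20365063 -1.6865529 ]
```

View pics/w4.png

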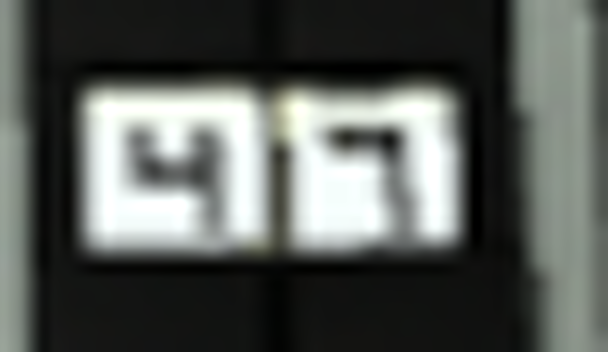

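It reads 47, with the 7's top edge now at row 127 against 133 for the 4, so it is centred within about ±0.04 rad. Next I move over the key.

>>> {"api": "drive_tool", "payload": {"motion": [[[0,-0.2,-0.5],[0,0,0],1],[[-0.6,0,-0.6],[0,0,0],1],[[-1,0,-0.6],[0,0,0],1],[[-1,0,0],[0,0,0],1],[[-1,0,0],[0,0,0],1],[[-1,0,0],[0,0,0],1],[[-1,0,0],[0,0,0],1],[[-1,0,0],[0,0,0],1],[[-1,0,0],[0,0,0],1],[[-1,0,0],[0,0,0],1],[[-1,0,0],[0,0,0],1],[[0,0,0],[0,0,0],1]]}}

```text
time: 24.1
tool_pos: [0.5161, -0.0888, 0.15]
tool_rot: [0.505, -0.505, 0.495, -0.495]
contact_force: [0.2, -0.7, 0.5]
gripper_width: 0.004
```

>>> {"api": "drive_tool", "payload": {"motion": [[[0,0.4,0],[0,0,0],1],[[0,0.4,0],[0,0,0],1],[[0,0.1,0],[0,0,0],1],[[0,0,0],[0,0,0],1],[[0,0,0],[0,0,0],1]]}}

```text
time: 24.6
tool_pos: [0.5168, -0.0913, 0.1271]
tool_rot: [-0.504, 0.504, -0.496, 0.496]
contact_force: [-0.0, -0.1, 0.7]
gripper_width: 0.001
```

>>> {"api": "drive_tool", "payload": {"motion": [[[0,0.1,0],[0,0,0],1],[[0,0.1,0],[0,0,0],1],[[0,0.1,0],[0,0,0],1],[[0,0.08,0],[0,0,0],1],[[0,0.08,0],[0,0,0],1],[[0,0.08,0],[0,0,0],1],[[0,0,0],[0,0,0],1]]}}

```text
time: 25.3
tool_pos: [0.5169, -0.0907, 0.1142]
tool_rot: [-0.504, 0.504, -0.496, 0.496]
contact_force: [-3.1, 1.0, 5.8]
gripper_width: 0.001
```

>>> {"api": "drive_tool", "payload": {"motion": [[[0,0.06,0],[0,0,0],1],[[0,0.06,0],[0,0,0],1],[[0,0,0],[0,0,0],1],[[0,0,0],[0,0,0],1]]}}

```text
time: 25.7
tool_pos: [0.5169, -0.0907, 0.1117]
tool_rot: [-0.504, 0.504, -0.496, 0.496]
contact_force: [-4.0, 1.4, 7.4]
gripper_width: 0.003
```

>>> {"api": "drive_tool", "payload": {"motion": [[[0,0.06,0],[0,0,0],1],[[0,0.06,0],[0,0,0],1],[[0,0.05,0],[0,0,0],1],[[0,0,0],[0,0,0],1],[[0,0,0],[0,0,0],1],[[0,0,0],[0,0,0],1]]}}

```text
time: 26.3
tool_pos: [0.517, -0.0907, 0.108]
tool_rot: [-0.504, 0.504, -0.496, 0.496]
contact_force: [-5.4, 1.6, 9.2]
gripper_width: -0.001
```

>>> {"api": "drive_tool", "payload": {"motion": [[[0,0.03,0],[0,0,0],1],[[0,0.02,0],[0,0,0],1],[[0,0,0],[0,0,0],1],[[0,0,0],[0,0,0],1]]}}

```text
time: 26.7
tool_pos: [0.517, -0.0907, 0.1068]
tool_rot: [-0.504, 0.504, -0.496, 0.496]
contact_force: [-5.5, 0.8, 10.2]
gripper_width: -0.003
```

>>> {"api": "drive_tool", "payload": {"motion": [[[0,0.03,0],[0,0,0],1],[[0,0.01,0],[0,0,0],1],[[0,0,0],[0,0,0],1],[[0,0,0],[0,0,0],1],[[0,0,0],[0,0,0],1]]}}

```text
time: 27.2
tool_pos: [0.517, -0.0907, 0.106]
tool_rot: [-0.504, 0.504, -0.496, 0.496]
contact_force: [-6.5, 1.1, 10.6]
gripper_width: 0.001
```

>>> {"api": "drive_tool", "payload": {"motion": [[[0,-0.1,0],[0,0,0],1],[[0,-0.2,0],[0,0,0],1],[[0,-0.3,0],[0,0,0],1],[[0,-0.6,0],[0,0,0],1],[[0,-0.8,0],[0,0,0],1],[[0.5,-0.3,0],[0,0,0],1],[[1,0,0],[0,0,0],1],[[1,0,0],[0,0,0],1],[[1,0,0],[0,0,0],1],[[1,0,0],[0,0,0],1],[[1,0,0],[0,0,0],1],[[1,0,0],[0,0,0],1]]}}

```text
time: 28.4
tool_pos: [0.5192, -0.2551, 0.1615]
tool_rot: [-0.504, 0.504, -0.496, 0.496]
contact_force: [-0.2, 0.6, 0.1]
gripper_width: -0.003
```

>>> {"api": "drive_tool", "payload": {"motion": [[[1,0,0],[0,0,0],1],[[1,0,0],[0,0,0],1],[[1,0,0],[0,0,0],1],[[1,0,0],[0,0,0],1],[[0,0,0],[0,0,0],1],[[0,0,0],[0,0,0],1]]}}

```text
time: 29.0
tool_pos: [0.5206, -0.3539, 0.1613]
tool_rot: [0.504, -0.504, 0.497, -0.496]
contact_force: [-0.7, 0.2, -0.3]
gripper_width: -0.001
```

Run:
```python
from h import *
win("pics/w5.png")
g=[cv2.imread(f"pics/w{i}.png",0).astype(float) for i in(4,5)]
for nm,c0,c1 in(("7bar",325,400),("4L",125,150)):
    for q in g:
        p=np.sort(q[:,c0:c1],1)[:,:max(8,(c1-c0)//3)].mean(1);s=p>140
        print(nm,[(i,bool(s[i])) for i in range(75,262) if s[i]!=s[i-1]])
f=grab("top");W=cloud(f)[188:210,308:332];z=W[...,2];m=(z>.1)&(z<.14);print("key z",np.median(z[m]),m.sum())
cv2.imwrite("pics/end.png",f["img"])
```

```text
29.4 [ 0.52126562 -0.35268039  0.16188316] [-0.14474503 -1.28841643 -0.11971294]
7bar [(97, True), (127, False), (164, True), (239, False)]
7bar [(97, True), (127, False), (164, True), (239, False)]
4L [(90, True), (133, False), (184, True), (248, False)]
4L [(90, True), (133, False), (184, True), (248, False)]
key z 0.11746989067781644 197
```

View pics/end.png

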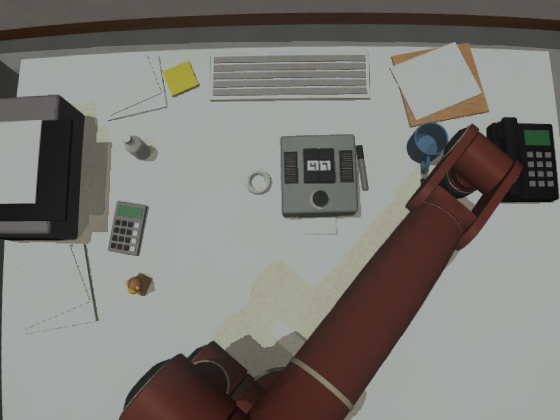

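The final view shows 47 at (318,166), the key up and everything else in place. The arm is clear of everything, so I'll hand in.

```bash
python3 -c 'from h import *;print(manip.job_done())'
```

```text
the job is handed in; nothing more can be done
None
```

The numbering machine now shows 47, the ticket key has been pressed to about 12 mm and is back up, and the job is handed in. `job_done` gave no verdict. It took about 29 s of the 64 s allowed.

- **Wheel:** I rolled it from 3 to 7 in three fingertip strokes, then rolled it back about 2.5 mm to centre the 7. The highest reading on the wheel was 6.7 N.
- **Key:** The finger was at 0.106 m, about 12 mm down, when the upward force read 10.6 N. The reading also included an unexplained sideways force of up to 6.5 N while the key was down, for a total of about 12.5 N.
- **Last checks:** The numerals had not moved after printing. The key top was back at 117.5 mm, the contact force was near zero, and everything else on the desk that I could see was where it started.
- **Disagreement:** The 7's offset came out at about -0.035 rad by ray casting and about +0.03 rad relative to the 4. Both are well inside the ±0.12 rad tolerance. The side camera was too coarse to read the digits, so the reading rests on the top camera alone.

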